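# Tamp the pebble bed level for the model car

## Robot

A 6-joint arm with a two-finger parallel gripper is mounted at the origin on the work surface. World frame = base frame: x ahead of the robot, y to its left, z up, the work surface at z = 0. Lengths are in m, angles in rad, forces in N, time in s.
With the tool pointing down it reaches from about 0.4 to 0.825 m from the base axis. Payload 7 kg.
Tool frame: the origin (TCP) lies between the finger pads; the fingertips stand 8 mm ahead of it and the grasp point (between the pads) lies 11 mm behind it (arm.finger_overhang is the distance from the TCP to the fingertips, in m); z points along the fingers, y is the line along which they close (so a half turn about z gives the same grasp; the last joint's range is limited). The gripper opens to 88 mm and grips with 3 to 60 N. Pads are 19 mm wide; open, the fingers measure 130 mm over their backs; the gripper's body (78 mm by 193 mm) begins 47 mm behind the grasp point.
Start: joints at [1.453, 0.359, 0.012, 0, -1.224, -0.288], TCP at [0.266, 0.62, 0.235] pointing down, gripper open.
Joint ranges: [-3.07, 3.07], [-1.43, 2.12], [-1.02, 1.25], [-3.03, 1.67], [-3.05, -0], [-3.03, 3.03]. Speed limits (rad/s): [2.39, 2.39, 3.01, 3.14, 3.14, 3.14].

## Interface

Orientations are given as [roll, pitch, yaw] about the fixed x, y, z axes, in that order (R = Rz(yaw) Ry(pitch) Rx(roll)).
In Python, from station import arm gives the robot as it stands.
- The arm moves only by the tool move_arm, never from a script. Its argument "rows" is text: rows parted by semicolons, each of 7 numbers parted by spaces: the turn, a rotation vector about the tool's x, y, z in degrees, then the shift along the tool's x, y, z in m, then the finger opening in m, from 0 to 0.0876. A call has 1 to 8 rows; each row shifts and turns the commanded pose from where the row before left it, along the tool's axes as they then stand; what a row does not reach is not made up. A row lasts 1/8 s, in which the tool goes at most 62.5 mm and 10.7 degrees, less where a joint would pass 70% of its speed; a pose out of reach is approached as far as the arm can. A call is refused whole if a number of a shift passes 0.0625 or a number of a turn 10.7, either way. A call with a gripper value outside its range is refused whole. The fingers move at their own pace and stop on an object; "squeeze" is the grip in N (left out, the last holds). Time passes only in rows, so rows that do not move let the fingers close. It gives the time, the measured TCP pose, the force, the opening and the grip force at its end, in the units of the state.
- arm.get_state(): the state, without advancing time (a new reading comes with each control period).
- arm.grab_frame(name): name is "scene" or "top" or "wrist"; returns (picture, depth): 420x560x3 uint8, blue, green, red; 420x560 float32, m along the optical axis (not along the pixel's ray), 0 where there is no reading.
- arm.camera_model(name): a dict with "mtx" (3x3 intrinsics, pixels), "k1" (the pictures are not rectified: a ray, as slopes to the right and down, at radius r is drawn at 1 + k1 r^2 times it, then the intrinsics apply), "camera_from_world" (4x4, takes a point from world to camera coordinates); the wrist camera has in their place "mount" (4x4, takes a point from camera to tool coordinates, whose origin is the TCP and whose axes are the flange's). Camera axes: x right, y down, z forward; pixel columns grow to the right and rows downward; lengths in m; the calibration is good to about 2 mm. A picture is of the moment at which its call begins: read the wrist's pose just before it. camera_model takes no time and is no camera call.
- arm.job_done(): hands the job in; it is judged then, once.
The state is a dict: "t": time; "q": joint angles; "qd": joint speeds; "joint_efforts": joint torques, N m; "eef_pos": TCP position; "ee_rot": TCP orientation; "force": force on the tool from outside, world axes, zero at the start; "moment": the same for the moment, N m; "width": finger opening in m; "gripper_force": force on a finger pad.
Only numpy, scipy, OpenCV 4.12 (cv2) and the standard library are available. Lean on these libraries where they do the work, as an engineer would, in place of code of your own. Each camera call takes 0.05 s, during which the arm holds its last target. There are 200 camera calls.

## Task

One of the two wooden pebble boxes on the illustrator's table has a pebble riding up on top of the others. Pick up the broad-footed wooden tamper, press that pebble down between the others with its flat foot until the whole bed is one level layer, then stand the tamper back upright, wholly on its round cork mat, and let go. Use the tamper for this, not the fingers.

Things in the scene. Friction and masses are not known exactly. Their poses are not given: they have to be found in the camera images.
- pebble_box: Open wooden box, fixed: 116 mm square outside, 104 inside, rim 45 mm high, floor 6 mm thick. Origin: centre of its underside; z up, x, y along its sides. Holds 5 loose grey pebbles: 4 on the floor, 1 riding on their shoulders in the middle. Pushed down (under 15 N) it spreads them; all level, their tops are 30 mm above the table. A like box, not listed, is level already.
- proud_mid (a point): Centre of the riding pebble, loose, 55 g, round, 36 mm across, 24 mm thick, flat above and below with sloping shoulders (the other four are alike). This point lies 12 mm above its underside; z is up, across its flat faces. It starts about 34 mm above the table, and is 18 mm above it when the pebble lies on the box's floor.
- tamper_mid (a point): Middle of the wooden tamper, loose, 0.3 kg, upright on the cork mat: round flat foot 80 mm across, 12 mm thick, with a round post 28 mm across; 116 mm tall in all. This point is on the post's axis, 58 mm above the foot's underside; z up the post. Grip 10 to 20 mm above it to clear the box's rim. (The small stamp with a ball top is not the tool.)
- mat_top (a point): Centre of the upper face of the round cork mat, 120 mm across, 4 mm thick, fixed flat on the table; this point is 4 mm above the table.

How it is judged:
On the way, in this order (a step that is already met when the one before it is completed fails the run):
1. the tamper is picked up off its mat (z of tamper_mid in the frame of mat_top above 0.088 m), for 0.1 s.
2. the tamper's foot is pressed down flat on the pebbles in the box, with the riding pebble level with the rest (horizontal distance between tamper_mid and pebble_box below 0.025 m and z of tamper_mid in the frame of pebble_box below 0.094 m and angle between tamper_mid's own z axis and vertical below 0.175 rad and z of proud_mid in the frame of pebble_box below 0.023 m), for 0.2 s.
At the end, for the whole second after the job is handed in: The pebble that rode on top lies flat in the box, within 5 mm of level with the others; the tamper stands upright and still on the cork mat, its axis within 22 mm of the mat's centre, released (z of proud_mid in the frame of pebble_box below 0.023 m and angle between proud_mid's own z axis and vertical below 0.2 rad and horizontal distance between proud_mid and pebble_box below 0.05 m and horizontal distance between tamper_mid and mat_top below 0.022 m and z of tamper_mid in the frame of mat_top below 0.063 m and angle between tamper_mid's own z axis and vertical below 0.1 rad and linear speed of tamper below 0.02 m/s); the robot touches nothing.
It fails at once if the fingers push on the riding pebble (contact force between the fingers and proud_pebble above 1 N).
It also fails if it takes over 48 s, if anything falls off the work surface, if the arm or the gripper's body presses on something with over 40 N, if the wrist force passes 120 N, or if a joint passes its speed limit or range.

## Working session

There is one attempt and no reset: what is moved stays moved. The work goes in short steps, Python scripts to look and compute and a tool call to move; the robot and the scene stay as the last step left them, time stands still between calls to the robot, and variables do not carry over. Pictures are saved under pics/ and viewed, at most 10 in all, crops included, and the job is handed in when it is done.

Besides the shell and the picture viewer there is one more tool, called as name(argument=value, ...) on one line, values as JSON. move_arm: Moves the arm, as the interface text tells. Its arguments: {"type":"object","properties":{"rows":{"type":"string"},"squeeze":{"type":"number"}},"required":["rows"]}

```bash
mkdir -p pics
cat > h.py <<'E'
import numpy as np, cv2
from station import arm
def cloud(name, d):
    m=arm.camera_model(name); K=np.array(m["mtx"]); k=m["k1"]
    v,u=np.mgrid[0:d.shape[0],0:d.shape[1]].astype(float)
    P=cv2.undistortPoints(np.stack([u.ravel(),v.ravel()],1)[:,None],K,np.array([k,0,0,0,0.]))[:,0].reshape(*d.shape,2)
    pc=np.dstack([P*d[...,None],d])
    T=np.linalg.inv(np.array(m["camera_from_world"]))
    return pc@T[:3,:3].T+T[:3,3]
E
python3 - <<'E'
from h import *
s=arm.get_state();print(s)
for n in("scene","top"):
    im,d=arm.grab_frame(n);cv2.imwrite(f"pics/{n}0.png",im);np.save(f"{n}0.npy",cloud(n,d))
E
```

```text
{'t': 0.0, 'q': array([ 1.45313987e+00,  3.59334804e-01,  1.10702101e-02, -4.02994373e-04,
       -1.22410983e+00, -2.88132479e-01]), 'qd': array([ 9.20931072e-04, -1.65937117e-03, -7.75653418e-04,  6.84054868e-04,
       -6.50694233e-04, -9.66688540e-05]), 'joint_efforts': array([-8.62390061e-04, -5.82715416e+01,  2.93058211e+01,  6.99693024e+00,
        6.91286419e-03, -1.59348410e-04]), 'eef_pos': array([0.26624906, 0.6197426 , 0.23365178]), 'ee_rot': array([ 3.13997194e+00, -8.52583534e-05, -4.05926100e-01]), 'force': array([-0.84781358, -0.59077171,  0.46160172]), 'moment': array([-0.01075308, -0.03175388, -0.01788613]), 'gripper_force': 0.0, 'width': 0.08744316945661784}
```

View pics/scene0.png

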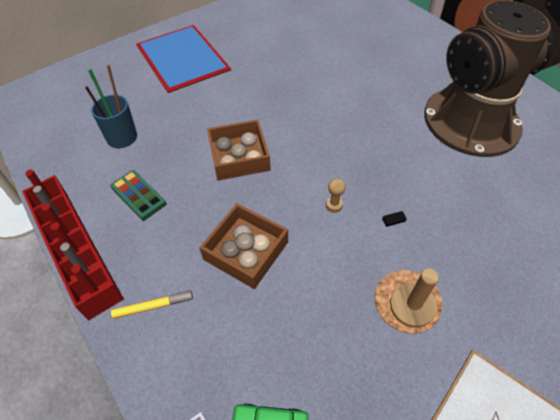

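View pics/top0.png

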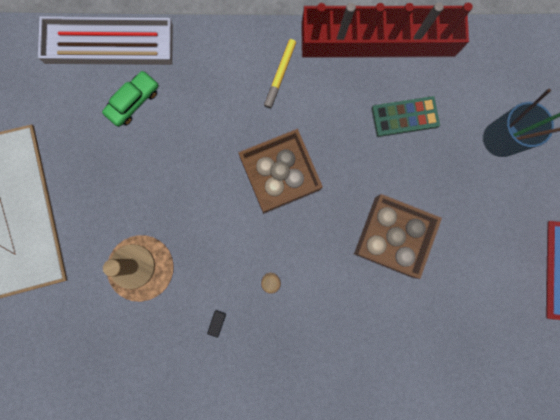

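The scene view shows two boxes at about (239,150) and (245,244), and the tamper on its mat at (410,300). In the top view the boxes are at (280,171) and (398,236), with the tamper and mat at (139,268). Next I'll measure heights.

Run:
```python
from h import *
P=np.load("top0.npy"); S=np.load("scene0.npy"); im=cv2.imread("pics/top0.png")
z=P[...,2]
print("table z",np.median(z[300:400,300:400]), np.median(S[60:120,300:400,2]))
for u,v in((280,171),(398,236)):
    print((u,v),P[v,u],[np.round(P[b,a],3) for a,b in ((264,166),(286,158),(294,178),(274,187),(388,216),(415,228),(377,245),(405,256))])
    m=np.zeros(z.shape,bool); m[v-50:v+50,u-50:u+50]=1
    m&=(z>.038)&(z<.052)
    # rim pts
    n,l,st,c=cv2.connectedComponentsWithStats(m.astype(np.uint8)); i=1+np.argmax([ (st[j,2]*st[j,3]) for j in range(1,n)])
    q=P[l==i][:,:2].astype(np.float32); print("rim",cv2.minAreaRect(q),len(q), np.median(P[l==i][:,2]))
# tamper: from both views
for nm,C,(u,v) in (("top",P,(139,268)),("scene",S,(410,300))):
    sub=C[v-60:v+60,max(u-60,0):u+60].reshape(-1,3)
    print(nm,"maxz",sub[:,2].max())
    for a,b in((.105,.125),(.03,.10),(.010,.022)):
        q=sub[(sub[:,2]>a)&(sub[:,2]<b)]
        if len(q): print(a,len(q),cv2.minEnclosingCircle(q[:,:2].astype(np.float32)),q.mean(0))
# mat by colour
hsv=cv2.cvtColor(im,cv2.COLOR_BGR2HSV)
sub=np.zeros(z.shape,bool); sub[220:320,90:190]=1
m=sub&(hsv[...,1]>70)&(hsv[...,0]<25)&(z<.0075)&(z>-.002)
q=P[m][:,:2].astype(np.float32);print("mat",len(q),cv2.minEnclosingCircle(q))
hsv=cv2.cvtColor(cv2.imread("pics/scene0.png"),cv2.COLOR_BGR2HSV);z=S[...,2]
sub=np.zeros(z.shape,bool); sub[250:350,360:460]=1
m=sub&(hsv[...,1]>70)&(hsv[...,0]<25)&(z<.0075)&(z>-.002)
q=S[m][:,:2].astype(np.float32);print("mat",len(q),cv2.minEnclosingCircle(q))
for (u,v) in ((239,150),(245,244)): 
    w=S[v-15:v+15,u-20:u+20].reshape(-1,3); print("scene box",(u,v),np.percentile(w[:,2],[50,90,99]),w.mean(0))
```

```text
table z 0.000482492394954126 0.0009726907517886296
(280, 171) [ 0.63118161 -0.02495278  0.04623095] [array([0.643, 0.004, 0.033]), array([ 0.659, -0.037,  0.029]), array([ 0.621, -0.051,  0.031]), array([ 0.605, -0.014,  0.031]), array([ 0.55, -0.22,  0.03]), array([0.478, 0.001, 0.824]), array([ 0.498, -0.198,  0.031]), array([ 0.478, -0.248,  0.03 ])]
rim ((0.6347552537918091, -0.025136247277259827), (0.11808295547962189, 0.1168932169675827), 22.043960571289062) 958 0.04520124948707532
(398, 236) [ 0.51355669 -0.23670198  0.03075051] [array([0.643, 0.004, 0.033]), array([ 0.659, -0.037,  0.029]), array([ 0.621, -0.051,  0.031]), array([ 0.605, -0.014,  0.031]), array([ 0.55, -0.22,  0.03]), array([0.478, 0.001, 0.824]), array([ 0.498, -0.198,  0.031]), array([ 0.478, -0.248,  0.03 ])]
rim ((0.5137856006622314, -0.23601575195789337), (0.11806879192590714, 0.1181718111038208), 67.61184692382812) 1062 0.04509286952778674
top maxz 0.8244594193195536
0.105 285 ((0.4656315743923187, 0.24351689219474792), 0.013759399764239788) [0.46566592 0.24157126 0.1184269 ]
0.03 220 ((0.46535205841064
[... 191 characters left out ...]
]
scene maxz 0.7142953127237486
0.105 292 ((0.4665226340293884, 0.24477094411849976), 0.014299416914582253) [0.46999878 0.24558067 0.1181381 ]
0.03 355 ((0.4679121971130371, 0.24501317739486694), 0.01380321104079485) [0.47651623 0.24745079 0.06674799]
0.01 1211 ((0.46240919828414917, 0.28617510199546814), 0.08199386298656464) [0.47415615 0.24699637 0.01650127]
mat 1696 ((0.46303245425224304, 0.23119273781776428), 0.059743065387010574)
mat 1493 ((0.4636053740978241, 0.23091042041778564), 0.06128266453742981)
scene box (239, 150) [0.0270158  0.0430526  0.04751209] [ 0.51617623 -0.23059998  0.02657269]
scene box (245, 244) [0.02895217 0.0443439  0.04822888] [ 0.63646914 -0.02333881  0.02833981]
```

move_arm(rows="0 0 0 0.0415 0.0334 0 0.0876;0 0 0 0.0415 0.0334 0 0.0876;0 0 0 0.0415 0.0334 0 0.0876;0 0 0 0.0415 0.0334 0 0.0876;0 0 0 0.0415 0.0334 0 0.0876;0 0 0 0.0415 0.0334 0 0.0876;0 0 0 0.0415 0.0334 0 0.0876;0 0 0 0.0415 0.0334 0 0.0876")

```text
t: 1.1
eef_pos: [0.4664, 0.2419, 0.2345]
ee_rot: [3.142, 0.0, -0.406]
force: [0.9, -0.4, 0.4]
width: 0.0874
gripper_force: 0.0
```

move_arm(rows="0 0 0 0 0 0 0.0876;0 0 0 0 0 0 0.0876")

```text
t: 1.35
eef_pos: [0.466, 0.2434, 0.2344]
ee_rot: [3.141, 0.0, -0.407]
force: [-0.2, -0.8, -1.1]
width: 0.0876
gripper_force: 0.0
```

move_arm(rows="0 0 0 0 0 0.04 0.0876;0 0 0 0 0 0.04 0.0876;0 0 0 0 0 0.03 0.0876;0 0 0 0 0 0.03 0.0876;0 0 0 0 0 0.02 0.0876;0 0 0 0 0 0.006 0.0876;0 0 0 0 0 0 0.0876;0 0 0 0 0 0 0.0876")

```text
t: 2.35
eef_pos: [0.4664, 0.2444, 0.0695]
ee_rot: [-3.14, -0.001, -0.405]
force: [-0.4, 0.4, -0.0]
width: 0.0875
gripper_force: 0.0
```

move_arm(rows="0 0 0 0 0 0 0.05;0 0 0 0 0 0 0.034;0 0 0 0 0 0 0.03;0 0 0 0 0 0 0.026;0 0 0 0 0 0 0.02;0 0 0 0 0 0 0.015;0 0 0 0 0 0 0.015;0 0 0 0 0 0 0.015", squeeze=35)

```text
t: 3.35
eef_pos: [0.466, 0.2437, 0.0685]
ee_rot: [-3.142, 0.0, -0.406]
force: [0.8, 1.3, -0.8]
width: 0.0279
gripper_force: 35.0
```

move_arm(rows="0 0 0 0 0 -0.01 0.015;0 0 0 0 0 -0.02 0.015;0 0 0 0 0 -0.03 0.015;0 0 0 0 0 -0.03 0.015;0 0 0 0 0 -0.03 0.015;0 0 0 0 0 -0.01 0.015;0 0 0 0 0 0 0.015;0 0 0 0 0 0 0.015")

```text
t: 4.35
eef_pos: [0.4653, 0.2431, 0.1972]
ee_rot: [3.14, 0.001, -0.406]
force: [0.1, -0.1, -3.3]
width: 0.0274
gripper_force: 35.0
```

move_arm(rows="0 0 0 0.0175 0.012 0 0.015;0 0 0 0.0405 0.028 0 0.015;0 0 0 0.0405 0.028 0 0.015;0 0 0 0.0405 0.028 0 0.015;0 0 0 0.0405 0.028 0 0.015;0 0 0 0.0405 0.028 0 0.015;0 0 0 0.03 0.021 0 0.015;0 0 0 0.0105 0.007 0 0.015")

```text
t: 5.35
eef_pos: [0.6343, -0.0266, 0.1963]
ee_rot: [3.14, 0.003, -0.408]
force: [0.3, 1.2, -3.3]
width: 0.0271
gripper_force: 35.0
```

move_arm(rows="0 0 0 0 0 0 0.015;0 0 0 0 0 0 0.015")

```text
t: 5.6
eef_pos: [0.6337, -0.0239, 0.198]
ee_rot: [3.141, 0.001, -0.405]
force: [-0.7, 0.0, -2.7]
width: 0.0275
gripper_force: 35.0
```

Run:
```python
from h import *
im,d=arm.grab_frame("scene");cv2.imwrite("pics/scene1.png",im);S=cloud("scene",d)
im2,d2=arm.grab_frame("top");P=cloud("top",d2)
for C in(S,P):
    q=C.reshape(-1,3); e=arm.get_state()["eef_pos"]
    q=q[np.hypot(q[:,0]-e[0],q[:,1]-e[1])<.06]
    for a,b in ((.125,.150),(.15,.17)):
        w=q[(q[:,2]>a)&(q[:,2]<b)]
        if len(w): print(a,len(w),cv2.minEnclosingCircle(w[:,:2].astype(np.float32)),np.percentile(w[:,2],[1,50,99]))
print(arm.get_state()["eef_pos"],arm.get_state()["ee_rot"])
```

```text
0.125 795 ((0.6373913288116455, -0.017626069486141205), 0.039023686200380325) [0.13608755 0.14607331 0.14877231]
0.15 18 ((0.6393652558326721, -0.014329146593809128), 0.008204635232686996) [0.15013478 0.15211226 0.1555715 ]
0.125 713 ((0.6189148426055908, -0.01778947189450264), 0.036832619458436966) [0.13837108 0.14601828 0.14868584]
0.15 39 ((0.6254295110702515, -0.020611422136425972), 0.011415340937674046) [0.15126717 0.15976705 0.16954086]
[ 0.63390424 -0.02365738  0.1985709 ] [-3.14154190e+00  1.67948923e-04 -4.04575077e-01]
```

View pics/scene1.png

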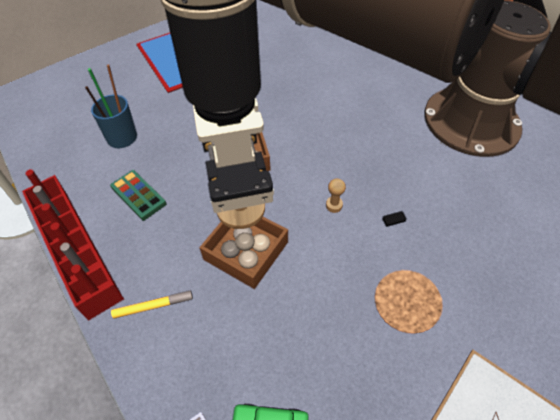

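The tamper hangs upright in the gripper above the box, its foot at about (240,212), and the mat is empty and fully visible. I'll lower it, slowing down near contact.

move_arm(rows="0 0 0 0 0 0.02 0.015;0 0 0 0 0 0.025 0.015;0 0 0 0 0 0.02 0.015;0 0 0 0 0 0.012 0.015;0 0 0 0 0 0.004 0.015;0 0 0 0 0 0.003 0.015;0 0 0 0 0 0.003 0.015;0 0 0 0 0 0.003 0.015")

```text
t: 6.7
eef_pos: [0.6346, -0.0246, 0.109]
ee_rot: [-3.141, -0.001, -0.406]
force: [-0.9, -0.1, -1.1]
width: 0.0277
gripper_force: 35.0
```

move_arm(rows="0 0 0 0 0 0.003 0.015;0 0 0 0 0 0.003 0.015;0 0 0 0 0 0.002 0.015;0 0 0 0 0 0.001 0.015;0 0 0 0 0 0 0.015")

```text
t: 7.32
eef_pos: [0.6342, -0.0246, 0.0994]
ee_rot: [3.141, 0.0, -0.406]
force: [-0.1, 0.4, -1.8]
width: 0.0275
gripper_force: 35.0
```

move_arm(rows="0 0 0 0 0 0.002 0.015;0 0 0 0 0 0.002 0.015;0 0 0 0 0 0.001 0.015;0 0 0 0 0 0 0.015")

```text
t: 7.82
eef_pos: [0.6344, -0.0246, 0.0945]
ee_rot: [3.142, -0.0, -0.406]
force: [0.6, -0.2, -2.7]
width: 0.0275
gripper_force: 35.0
```

move_arm(rows="0 0 0 0 0 0.001 0.015;0 0 0 0 0 0.001 0.015;0 0 0 0 0 0 0.015;0 0 0 0 0 0 0.015")

```text
t: 8.32
eef_pos: [0.6349, -0.0247, 0.0944]
ee_rot: [-3.141, -0.002, -0.405]
force: [-3.2, 1.2, 10.0]
width: 0.0275
gripper_force: 35.0
```

move_arm(rows="0 0 0 0 0 0.001 0.015;0 0 0 0 0 0 0.015;0 0 0 0 0 0 0.015;0 0 0 0 0 0 0.015")

```text
t: 8.82
eef_pos: [0.6351, -0.0247, 0.0944]
ee_rot: [-3.141, -0.003, -0.405]
force: [-6.2, 2.1, 16.4]
width: 0.0276
gripper_force: 35.0
```

move_arm(rows="0 0 0 0 0 -0.005 0.015;0 0 0 0 0 -0.01 0.015;0 0 0 0 0 -0.02 0.015;0 0 0 0 0 -0.03 0.015;0 0 0 0 0 -0.03 0.015;0 0 0 0 0 -0.015 0.015;0 0 0 0 0 0 0.015;0 0 0 0 0 0 0.015")

```text
t: 9.82
eef_pos: [0.6335, -0.0246, 0.2001]
ee_rot: [3.141, 0.002, -0.406]
force: [-0.7, -1.1, -2.5]
width: 0.0274
gripper_force: 35.0
```

move_arm(rows="0 0 0 -0.0175 -0.0112 0 0.015;0 0 0 -0.04 -0.026 0 0.015;0 0 0 -0.04 -0.026 0 0.015;0 0 0 -0.04 -0.026 0 0.015;0 0 0 -0.04 -0.026 0 0.015;0 0 0 -0.04 -0.026 0 0.015;0 0 0 -0.03 -0.019 0 0.015;0 0 0 -0.0105 -0.007 0 0.015")

```text
t: 10.82
eef_pos: [0.4614, 0.2323, 0.201]
ee_rot: [3.141, 0.001, -0.403]
force: [0.2, -0.4, -2.3]
width: 0.0275
gripper_force: 35.0
```

move_arm(rows="0 0 0 0 0 0 0.015;0 0 0 0 0 0 0.015")

```text
t: 11.08
eef_pos: [0.4633, 0.2303, 0.2013]
ee_rot: [3.141, 0.0, -0.406]
force: [0.1, 0.1, -3.0]
width: 0.0276
gripper_force: 35.0
```

Run:
```python
from h import *
s=arm.get_state();e=s["eef_pos"];print(e)
im,d=arm.grab_frame("top");P=cloud("top",d)
im2,d2=arm.grab_frame("scene");S=cloud("scene",d2);cv2.imwrite("pics/both2.png",np.hstack([im[110:380,60:460],im2[140:410,160:560]]))
for C in(P,S):
    q=C.reshape(-1,3)
    w=q[(np.abs(q[:,0]-.634)<.04)&(np.abs(q[:,1]+.025)<.04)]
    print("bed",len(w),np.percentile(w[:,2],[50,90,97,99.5]))
    q=q[np.hypot(q[:,0]-e[0],q[:,1]-e[1])<.06]
    w=q[(q[:,2]>.125)&(q[:,2]<.152)]
    if len(w): print("foot",len(w),cv2.minEnclosingCircle(w[:,:2].astype(np.float32)),np.percentile(w[:,2],[1,50,99]))
```

```text
[0.46331934 0.23032233 0.20125433]
bed 1815 [0.02460908 0.03085761 0.0320208  0.0331006 ]
foot 504 ((0.4632813334465027, 0.22924278676509857), 0.04000129923224449) [0.14006995 0.14876989 0.15148123]
bed 1477 [0.02570482 0.03101335 0.03201578 0.03827229]
foot 1470 ((0.46461227536201477, 0.23051266372203827), 0.04070974141359329) [0.13999212 0.14932134 0.15157155]
```

View pics/both2.png

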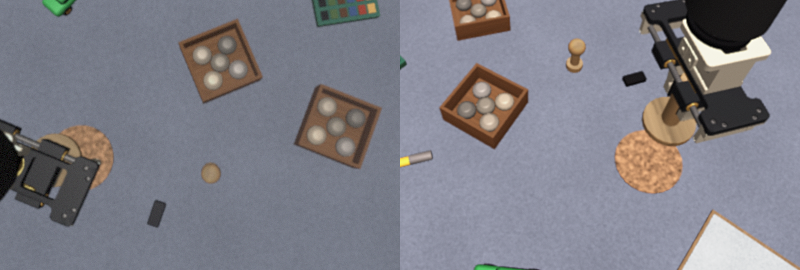

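The pebbles now lie in one level layer, with tops at about 31 mm (box at (220,62) on the left and (485,105) on the right). The tamper hangs over the mat, its foot centred within 2 mm. I'll set it down.

move_arm(rows="0 0 0 0 0 0.02 0.015;0 0 0 0 0 0.03 0.015;0 0 0 0 0 0.03 0.015;0 0 0 0 0 0.03 0.015;0 0 0 0 0 0.014 0.015;0 0 0 0 0 0.004 0.015;0 0 0 0 0 0.002 0.015;0 0 0 0 0 0 0.015")

```text
t: 12.18
eef_pos: [0.4637, 0.2312, 0.0723]
ee_rot: [-3.14, -0.001, -0.406]
force: [-1.1, 0.5, -2.8]
width: 0.0274
gripper_force: 35.0
```

move_arm(rows="0 0 0 0 0 0.001 0.015;0 0 0 0 0 0.001 0.015;0 0 0 0 0 0 0.015;0 0 0 0 0 0 0.015")

```text
t: 12.68
eef_pos: [0.4633, 0.2309, 0.0696]
ee_rot: [-3.142, -0.0, -0.406]
force: [-0.1, -0.3, -3.1]
width: 0.0276
gripper_force: 35.0
```

move_arm(rows="0 0 0 0 0 0.001 0.015;0 0 0 0 0 0 0.015;0 0 0 0 0 0 0.015")

```text
t: 13.05
eef_pos: [0.4632, 0.2308, 0.0685]
ee_rot: [3.141, 0.0, -0.406]
force: [0.0, 0.6, -3.7]
width: 0.0275
gripper_force: 35.0
```

move_arm(rows="0 0 0 0 0 0.0005 0.015;0 0 0 0 0 0 0.015;0 0 0 0 0 0 0.015")

```text
t: 13.42
eef_pos: [0.4633, 0.2309, 0.0684]
ee_rot: [-3.141, -0.0, -0.406]
force: [-3.3, -0.2, 5.2]
width: 0.0276
gripper_force: 35.0
```

Contact with the mat. Release slowly, then retreat upward.

move_arm(rows="0 0 0 0 0 0 0.029;0 0 0 0 0 0 0.032;0 0 0 0 0 0 0.04;0 0 0 0 0 0 0.06;0 0 0 0 0 0 0.08;0 0 0 0 0 0 0.0876;0 0 0 0 0 0 0.0876;0 0 0 0 0 0 0.0876")

```text
t: 14.42
eef_pos: [0.4633, 0.2308, 0.0681]
ee_rot: [3.142, -0.0, -0.406]
force: [-0.5, -0.0, -0.5]
width: 0.084
gripper_force: 0.0
```

move_arm(rows="0 0 0 0 0 -0.01 0.0876;0 0 0 0 0 -0.02 0.0876;0 0 0 0 0 -0.03 0.0876;0 0 0 0 0 -0.04 0.0876;0 0 0 0 0 -0.04 0.0876;0 0 0 0 0 -0.02 0.0876;0 0 0 0 0 0 0.0876;0 0 0 0 0 0 0.0876")

```text
t: 15.42
eef_pos: [0.4629, 0.2306, 0.2278]
ee_rot: [3.141, 0.0, -0.406]
force: [0.7, 0.2, -0.3]
width: 0.0875
gripper_force: 0.0
```

Run:
```python
from h import *
im2,d2=arm.grab_frame("scene");S=cloud("scene",d2);cv2.imwrite("pics/s3.png",im2)
q=S.reshape(-1,3);q=q[np.hypot(q[:,0]-.463,q[:,1]-.231)<.06]
for a,b in((.012,.024),(.105,.125)):
    w=q[(q[:,2]>a)&(q[:,2]<b)];print(len(w),cv2.minEnclosingCircle(w[:,:2].astype(np.float32)),np.median(w[:,2]))
print(arm.get_state()["width"],arm.get_state()["eef_pos"])
```

```text
1148 ((0.46397221088409424, 0.23137305676937103), 0.040655285120010376) 0.01661442194656776
277 ((0.46503981947898865, 0.23120364546775818), 0.013758562505245209) 0.11946415134027244
0.08798489891135186 [0.46281355 0.23049496 0.22742195]
```

View pics/s3.png

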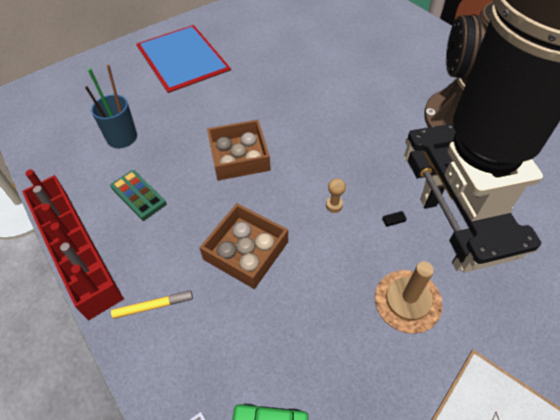

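The tamper stands upright, centred on the mat at (409,300). The bed at (245,244) is level and the gripper is clear of everything.

```bash
python3 -c "
from station import arm
print(arm.job_done())"
```

```text
the job is handed in; nothing more can be done
None
```

The riding pebble is pressed level with the others, the tamper stands released and upright within about 2 mm of the mat's centre, and the job was handed in after about 15.5 s; the hand-in returned no verdict.

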